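# Sift the deodoriser balls out of the clip basket

### The job

Pick up the small steel sieve by its black handle, hold it level just above the bamboo tray (not the grey plastic one) and shake it side to side until both small blue balls have fallen through into the bamboo tray and only the purple clip is left in the sieve. Carry it smoothly so that no ball drops out before it is over the tray, never tip it, and then put it back down on the shelf where it stood and let go.

Things in the scene. Friction and masses are not known exactly. Their poses are not given: they have to be found in the camera images.
- sieve: loose steel basket, 0.3 kg, 122 mm long (its x), 78 wide (y), walls 44 high; origin at the centre of its underside. Floor top at z 14 mm: solid 22 mm strip along x with 2 mm lips 16 mm apart, four 24 mm square holes on either side of it. Black grip bar over the middle, along y: 82 mm long, 18 wide, 18 tall, its centre 105 mm above the origin, fingers close on it along x from above.
- bamboo_tray: fixed open tray of pale yellow-brown bamboo, 190 mm (its x) by 210 mm (its y), walls 6 mm thick and 40 mm high, floor 6 mm thick; origin at the centre of its underside, z up. A grey plastic tray of the same shape is a bystander, not to be used.
- ball_a: small blue ceramic deodoriser ball, 18 mm in diameter, 12 g, one of two; origin at its centre. Starts between the lips of the sieve's middle strip, near its -x end. It stays there while the sieve is carried gently (under about 1 m/s2); brisk strokes along the sieve's y (some 50 mm long, mean 0.2 m/s or faster) throw it over a lip into the holes.
- ball_b: small blue ceramic deodoriser ball, 18 mm in diameter, 12 g, one of two; origin at its centre. Starts between the lips of the sieve's middle strip, near its +x end. It stays there while the sieve is carried gently (under about 1 m/s2); brisk strokes along the sieve's y (some 50 mm long, mean 0.2 m/s or faster) throw it over a lip into the holes.
- clip: purple plastic clip, flat, 44 by 34 by 14 mm (x, y, z), 20 g; origin at the centre of its underside. It lies across the channel in the middle of the sieve and is too big for the holes; it may slide about on the sieve's floor.
Mind the look-alikes: they are no part of the job. There is more than one size of the sieve; the job needs the larger.

How it is judged:
By the outcome, as a careful person would: the job done as asked, in the order asked, and still so for the second after the job is handed in, with the robot touching nothing.
It also fails if it takes over 59 s, if anything falls off the work surface, if the arm or the gripper's body presses on something with over 40 N, if the wrist force passes 120 N, or if a joint passes its speed limit or range.

### The arm

A 6-joint arm with a two-finger parallel gripper is mounted at the origin on the work surface. World frame = base frame: x ahead of the robot, y to its left, z up, the work surface at z = 0. Lengths are in mm, angles in rad, forces in N, time in s.
With the tool pointing down it reaches from about 350 to 775 mm from the base axis. Payload 7.3 kg.
Tool frame: the origin (TCP) lies midway between the tips of the shut fingers; the grasp point (between the pads) lies 19 mm behind it (bot.tcp_to_grasp is the distance from the TCP to the grasp point, in mm); z points along the fingers, y is the line along which they close (so a half turn about z gives the same grasp; the last joint's range is limited). The gripper opens to 92 mm and grips with 3 to 60 N. Pads are 19 mm wide; open, the fingers measure 130 mm over their backs; the gripper's body (75 mm by 190 mm) begins 47 mm behind the grasp point.
Start: joints at [1.163, 0.342, 1.524, -0, 1.275, -0.146], TCP at [135.865, 507.135, 226.741] pointing down, gripper open.
Joint ranges: [-2.53, 2.53], [-0.77, 2.02], [0.04, 2.7], [-1, 4.14], [0.28, 2.66], [-3.11, 3.11]. Speed limits (rad/s): [2.57, 2.57, 3.14, 3.14, 3.14, 3.14].

### API

Orientations are given as [roll, pitch, yaw] about the fixed x, y, z axes, in that order (R = Rz(yaw) Ry(pitch) Rx(roll)).
In Python, from plant import bot, viewer gives the robot as it stands. The module is installed in compiled form; this text tells all that it offers.
- The arm moves only by the shell command python3 -m handwheel 'ROWS'. ROWS is text: rows parted by semicolons, each of 7 numbers parted by spaces: the shift along the tool's x, y, z scaled (see below), then the turn, a rotation vector about the tool's x, y, z scaled (see below), then the opening, from -1 (shut) to 1 (fully open), so that 0 is half open. In form: tx ty tz rx ry rz gripper; .... A call has 1 to 8 rows; each row is the pose to reach, as a shift and turn from the pose commanded when the call began, along the tool's axes at that moment, turning the shorter way round; what a row does not reach only later rows make up. The controller multiplies each number of a shift by 10 cm and each number of a turn by pi rad. A row lasts 1/12 s, in which the tool goes at most 41.7 mm and 7.16 degrees, less where a joint would pass 70% of its speed; a pose out of reach is approached as far as the arm can. A call with a number of a shift or a turn outside -1 to 1 is refused whole. A call with a gripper value outside its range is refused whole. The fingers move at their own pace and stop on an object; the grip force is fixed at half the most. Time passes only in rows, so rows that repeat a pose let the fingers close. It gives the time, the measured TCP pose, the force, the opening and the grip force at its end, in the units of the state.
- bot.get_obs(): the state, without advancing time (a new reading comes with each control period).
- viewer.capture(name): name is "scene" or "top" or "wrist"; returns a dict with "frame" (400x640x3 uint8, red, green, blue), "fov_y" (degrees; the focal length in pixels is half the picture's height over the tangent of half this angle, whatever the lens; pixels are square), "cx", "cy" (the principal point, pixels), "dist_coeffs" ([k1, k2, p1, p2, k3] as OpenCV has them; the pictures are not rectified), "T" (4x4, takes a point from camera to world coordinates). Camera axes: x right, y down, z forward; pixel columns grow to the right and rows downward; lengths in mm; the calibration is good to about 2 mm. A picture is of the moment at which its call begins. There is no depth.
- bot.close_job(): hands the job in; it is judged then, once.
Trained networks look in a picture, given as the dict that the camera call returned (one of the last four; its "shot" number tells which), for a name from the list of things; names that differ only in an ending like _2 or _b are one class to them, and where a whole thing is asked for, a point or a joint stands for the part that bears it (a point fixed in the world has none). Each returns a list of dicts, best first, with "score" (0 to 1); they miss things now and then, are a little off and sometimes report something else, mostly with a low value. They report only what shows in the picture. A call takes as long as a camera call. They do not tell look-alikes from the thing itself.
- viewer.recognise(target, picture): "centre" ([column, row] in pixels, amid what is visible of it).
- viewer.cut_out(target, picture): "pixels" (400x640 bool, what is visible of it) and "centre" ([column, row] in pixels, amid what is visible of it).
The state is a dict: "time": time; "joint_positions": joint angles; "dq": joint speeds; "tau": joint torques, N m; "tool_pos": TCP position; "tcp_rot": TCP orientation; "contact_force": force on the tool from outside, world axes, zero at the start; "moment": the same for the moment, N m; "grip_width": finger opening in mm; "finger_force": force on a finger pad.
Only numpy, scipy, OpenCV 4.12 (cv2) and the standard library are available. Lean on these libraries where they do the work, as an engineer would, in place of code of your own. Each camera call takes 0.05 s, during which the arm holds its last target. There are 200 camera calls.

## Working session

There is one attempt and no reset: what is moved stays moved. The work goes in short steps, Python scripts to look and compute and a shell command to move; the robot and the scene stay as the last step left them, time stands still between calls to the robot, and variables do not carry over. Pictures are saved under pics/ and viewed, at most 10 in all, crops included, and the job is handed in when it is done.

```bash
mkdir -p pics
cat > h.py <<'E'
import numpy as np, cv2
from plant import bot, viewer
def cam(p):
    f=200/np.tan(np.radians(p["fov_y"])/2)
    return np.array([[f,0,p["cx"]],[0,f,p["cy"]],[0,0,1.]]),np.array(p["dist_coeffs"],float)
def to_w(p,uv,z):
    K,d=cam(p);T=np.array(p["T"])
    n=cv2.undistortPoints(np.array(uv,float).reshape(-1,1,2),K,d).reshape(-1,2)
    r=np.c_[n,np.ones(len(n))]@T[:3,:3].T
    return T[:3,3]+r*((z-T[2,3])/r[:,2:])
def to_px(p,X):
    K,d=cam(p);Ti=np.linalg.inv(np.array(p["T"]))
    return cv2.projectPoints(np.array(X,float).reshape(-1,3),cv2.Rodrigues(Ti[:3,:3])[0],Ti[:3,3],K,d)[0].reshape(-1,2)
def save(p,n,crop=None,s=1):
    im=p["frame"][:,:,::-1]
    if crop: im=im[crop[1]:crop[3],crop[0]:crop[2]]
    cv2.imwrite("pics/"+n,cv2.resize(im,None,fx=s,fy=s,interpolation=cv2.INTER_CUBIC))
E
python3 - <<'E'
from h import *
fr=[]
for c in("scene","top"):
    p=viewer.capture(c); fr.append(p["frame"]); print(c,np.round(p["T"],2).tolist())
    for t in("sieve","bamboo_tray","ball_a","clip"):
        print(t,[(round(r["score"],2),np.round(r["centre"]).tolist()) for r in viewer.recognise(t,p)])
cv2.imwrite("pics/a.png",fr[0][:,:,::-1]);cv2.imwrite("pics/b.png",fr[1][:,:,::-1])
o=bot.get_obs();print(o["tool_pos"],o["tcp_rot"],o["time"])
E
```

```text
scene [[-0.7, 0.37, -0.61, 1202.05], [0.71, 0.38, -0.59, 734.49], [0.01, -0.85, -0.53, 679.56], [0.0, 0.0, 0.0, 1.0]]
sieve [(0.96, [372.0, 256.0]), (0.84, [418.0, 311.0])]
bamboo_tray [(0.84, [238.0, 162.0])]
ball_a []
clip [(0.67, [372.0, 265.0])]
top [[-0.03, -1.0, 0.08, 454.66], [-1.0, 0.02, -0.02, 62.68], [0.02, -0.08, -1.0, 1166.84], [0.0, 0.0, 0.0, 1.0]]
sieve [(0.57, [186.0, 168.0])]
bamboo_tray [(0.58, [452.0, 207.0])]
ball_a []
clip []
[135.85519644 507.09231266 226.70635417] [-3.14158208e+00 -3.16088688e-05  2.87973346e+00] 0.5
```

View pics/a.png

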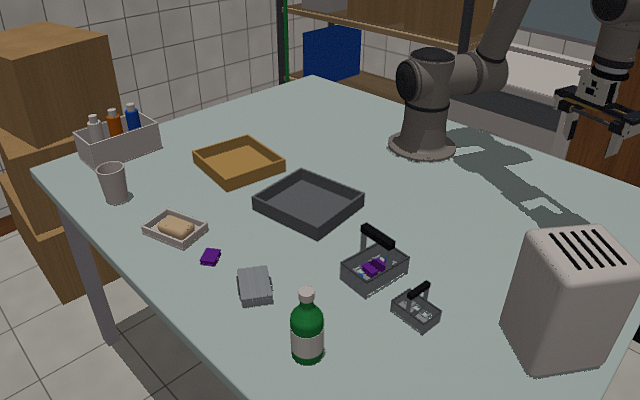

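View pics/b.png

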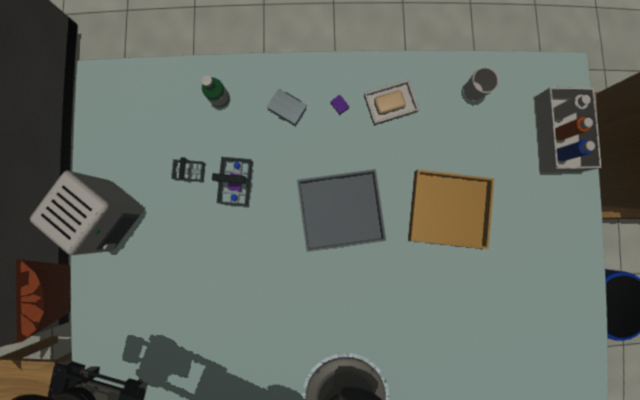

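Candidates for the sieve: (372,256) scene / (235,181) top holds blue balls and the purple clip and is the larger; (418,311) scene / (188,170) top is smaller. The first one fits. The bamboo tray is yellow-brown, at top (451,210); the grey one is at (341,210). I'll confirm with a crop.

Run:
```python
from h import *
p=viewer.capture("top");q=viewer.capture("scene")
A=cv2.resize(p["frame"][145:215,165:265,::-1],None,fx=6,fy=6,interpolation=cv2.INTER_CUBIC)
cv2.imwrite("pics/c.png",A)
B=cv2.resize(q["frame"][215:335,330:450,::-1],None,fx=5,fy=5,interpolation=cv2.INTER_CUBIC)
cv2.imwrite("pics/d.png",B)
hs=cv2.cvtColor(p["frame"],cv2.COLOR_RGB2HSV)
m=((hs[...,0]>105)&(hs[...,0]<125)&(hs[...,1]>140)&(hs[...,2]>80)).astype(np.uint8); m[:, :205]=0;m[:,265:]=0
n,l,s,c=cv2.connectedComponentsWithStats(m)
for i in range(1,n):
    if s[i,4]>6: print("ball",s[i,4],c[i],to_w(p,c[i],23))
m=((hs[...,0]>8)&(hs[...,0]<28)&(hs[...,1]>100)).astype(np.uint8); m[:160]=0;m[260:]=0;m[:,:395]=0;m[:,505:]=0
pts=np.argwhere(m)[:,::-1].astype(np.float32); W=to_w(p,pts,40)[:,:2].astype(np.float32)
print("tray",cv2.minAreaRect(W))
m=(p["frame"].max(2)<40).astype(np.uint8); m[:165]=0;m[192:]=0;m[:,:209]=0;m[:,252:]=0
pts=np.argwhere(m)[:,::-1]; 
n,l,s,c=cv2.connectedComponentsWithStats(m)
print(s[1:].tolist())
```

```text
ball 27 [236.40740741 164.81481481] [[624.44385678 277.36033916  23.        ]]
ball 26 [233.5 197. ] [[538.14718736 285.78385515  23.        ]]
tray ((491.6637878417969, -292.35748291015625), (214.5769805908203, 188.27740478515625), 82.09932708740234)
[[222, 167, 1, 1, 1], [222, 169, 1, 1, 1], [213, 173, 34, 12, 222], [248, 181, 1, 1, 1], [248, 183, 1, 1, 1], [247, 185, 2, 2, 4]]
```

View pics/c.png

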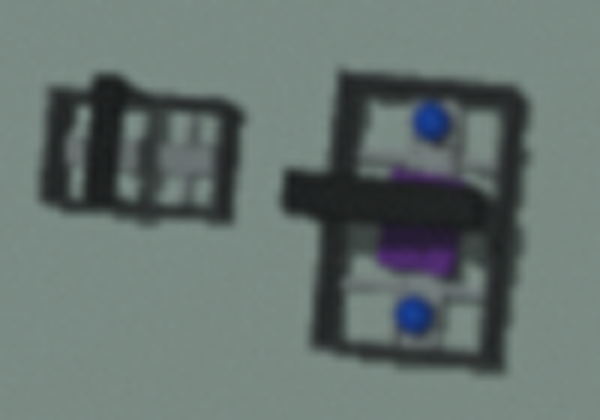

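View pics/d.png

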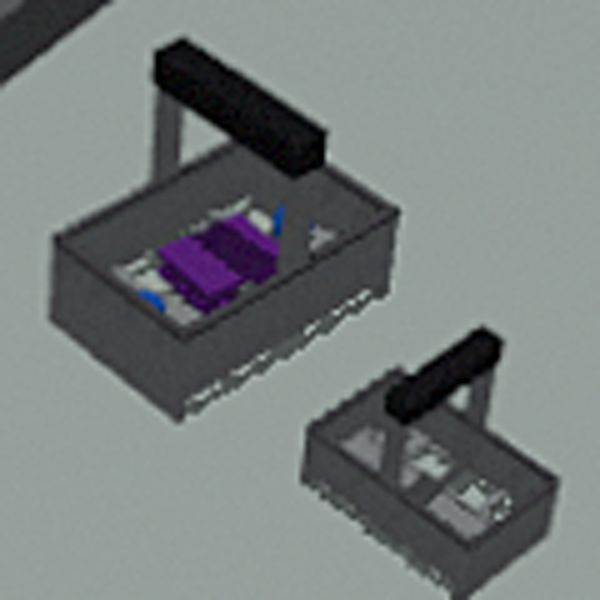

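The crop confirms it: the larger sieve, at top (235,181), has its bar spanning pixels (213..246, 178), with a ball at each end and the clip in the middle. The other basket is small and empty.

Run:
```python
from h import *
p=viewer.capture("top");q=viewer.capture("scene")
px=lambda P:[(165+(a+.5)/6-.5,145+(b+.5)/6-.5) for a,b in P]
R=to_w(p,px([(340,70),(525,90),(505,372),(312,348)]),44)[:,:2]
print(R.round(1),R.mean(0));d=[np.linalg.norm(R[i]-R[i-1]) for i in range(4)];print(d)
e=(R[0]-R[3]+R[1]-R[2]);print("yaw",np.degrees(np.arctan2(e[1],e[0])))
# bar top face z 114
print("bar",to_w(p,px([(284,192),(488,207)]),112).round(1))
qq=lambda P:[(330+a/5,215+b/5) for a,b in P]
# top face of bar in scene
print("bar top scene",to_w(q,qq([(155,48),(183,38),(327,132),(297,150)]),114).round(1))
print("rim scene",to_w(q,qq([(53,240),(185,338),(400,212)]),44).round(1))
from scipy.spatial.transform import Rotation as Ro
o=bot.get_obs();print(o["tool_pos"],Ro.from_euler("xyz",o["tcp_rot"]).as_matrix().round(3).tolist())
```

```text
[[645.2 313.5]
 [634.2 231.9]
 [510.6 242. ]
 [523.  326.3]] [578.24911344 278.42407557]
[np.float64(122.81988918989884), np.float64(82.34630247193566), np.float64(123.98116896309729), np.float64(85.28008808750093)]
yaw -5.31403852515873
bar [[583.5 321.7 112. ]
 [575.2 237.4 112. ]]
bar top scene [[583.  242.9 114. ]
 [569.8 246.4 114. ]
 [578.2 325.3 114. ]
 [595.1 324.  114. ]]
rim scene [[636.3 239.3  44. ]
 [643.2 314.6  44. ]
 [522.8 328.9  44. ]]
[135.85684004 507.13291174 226.75031796] [[-0.966, 0.259, 0.0], [0.259, 0.966, 0.0], [0.0, 0.0, -1.0]]
```

```bash
python3 -m handwheel '-0.4 -0.08 0 0 0 0 1; -0.8 -0.17 0 0 0 0 1; -1 -0.21 0 0 0 0 1'
python3 -m handwheel '-0.4 -0.08 0 0 0 0 1; -0.8 -0.17 0 0 0 0 1; -1 -0.21 0 0 0 0 1'
python3 -m handwheel '-0.4 -0.08 0 0 0 0 1; -0.8 -0.17 0 0 0 0 1; -1 -0.21 0 0 0 0 1'
python3 -m handwheel '-0.4 -0.08 0 0 0 0.03 1; -0.8 -0.17 0 0 0 0.065 1; -1 -0.21 0 0 0 0.1 1; -1 -0.21 0 0 0 0.135 1; -1 -0.21 0 0 0 0.17 1; -1 -0.21 0 0 0 0.2 1; -1 -0.21 0 0 0 0.2 1'
python3 -m handwheel '0 0 0 0 0 0.035 1; 0 0 0 0 0 0.07 1; 0 0 0 0 0 0.105 1; 0 0 0 0 0 0.14 1; 0 0 0 0 0 0.175 1; 0 0 0 0 0 0.21 1; 0 0 0 0 0 0.247 1; 0 0 0 0 0 0.247 1'
python3 - <<'E'
from h import *
from scipy.spatial.transform import Rotation as Ro
p=viewer.capture("wrist");save(p,"e.png")
o=bot.get_obs();M=Ro.from_euler("xyz",o["tcp_rot"]).as_matrix()
print(o["time"],o["tool_pos"],np.degrees(o["tcp_rot"]),(M.T@(np.array([580,281,200])-o["tool_pos"])).round(1))
for t in("sieve","clip","ball_a"): print(t,[(r["score"],r["centre"]) for r in viewer.recognise(t,p)])
E
```

```text
time: 0.95
tool_pos: [229.5, 459.5, 226.7]
tcp_rot: [-3.141, 0.001, 2.88]
contact_force: [-0.1, 0.4, 0.1]
grip_width: 91.9
finger_force: 0.0
time: 1.2
tool_pos: [321.4, 412.9, 226.8]
tcp_rot: [3.142, 0.002, 2.878]
contact_force: [0.3, 0.6, 0.4]
grip_width: 91.6
finger_force: 0.0
time: 1.45
tool_pos: [412.8, 366.4, 226.7]
tcp_rot: [-3.142, 0.002, 2.878]
contact_force: [-0.5, -0.1, 0.5]
grip_width: 91.9
finger_force: 0.0
time: 2.03
tool_pos: [500.7, 322.3, 226.5]
tcp_rot: [-3.141, -0.0, 2.248]
contact_force: [0.3, 0.0, 0.3]
grip_width: 91.8
finger_force: 0.0
time: 2.7
tool_pos: [500.4, 322.6, 226.8]
tcp_rot: [3.141, -0.0, 1.475]
contact_force: [0.3, -0.4, 0.1]
grip_width: 92.1
finger_force: 0.0
2.75 [500.39011413 322.56548391 226.78003745] [ 1.79995626e+02 -3.77781595e-03  8.48111122e+01] [-34.2  83.   26.8]
sieve [(0.86, [406.8, 92.1]), (0.77, [390.9, 205.3])]
clip [(0.77, [377.1, 208.1])]
ball_a [(0.63, [348.1, 204.5])]
```

View pics/e.png

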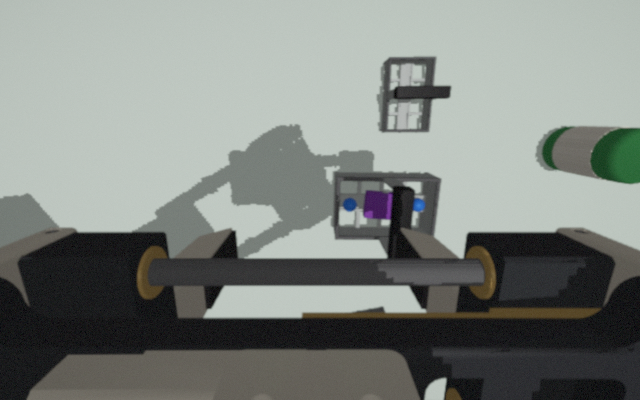

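The wrist view shows the sieve at (387,205), with its bar at (402,215..255), aligned with the tool. Next I move over the bar.

```bash
python3 -m handwheel '-0.1 0.25 0 0 0 0 1; -0.2 0.5 0 0 0 0 1; -0.3 0.75 0 0 0 0 1; -0.34 0.83 0.1 0 0 0 1; -0.34 0.83 0.27 0 0 0 1; -0.34 0.83 0.27 0 0 0 1'
python3 - <<'E'
from h import *
p=viewer.capture("wrist");save(p,"f.png")
o=bot.get_obs();print(o["time"],o["tool_pos"],np.degrees(o["tcp_rot"]))
for z in (105,):
  for t in("sieve","clip","ball_a"): 
    for r in viewer.recognise(t,p): print(t,r["score"],r["centre"],to_w(p,r["centre"],23).round(1))
E
```

```text
time: 3.4
tool_pos: [578.5, 279.7, 195.7]
tcp_rot: [-3.135, 0.003, 1.476]
contact_force: [-0.7, -0.9, -0.7]
grip_width: 91.6
finger_force: 0.0
3.45 [578.52206127 280.3073832  197.37545942] [-1.79727286e+02  1.01429599e-01  8.46101341e+01]
sieve 0.69 [316.6, 186.8] [[577.2 275.   23. ]]
sieve 0.65 [342.0, 48.8] [[616.7 416.4  23. ]]
clip 0.74 [305.5, 182.8] [[565.  280.9  23. ]]
ball_a 0.73 [282.8, 181.6] [[539.1 284.7  23. ]]
ball_a 0.72 [357.0, 183.5] [[623.8 274.5  23. ]]
```

View pics/f.png

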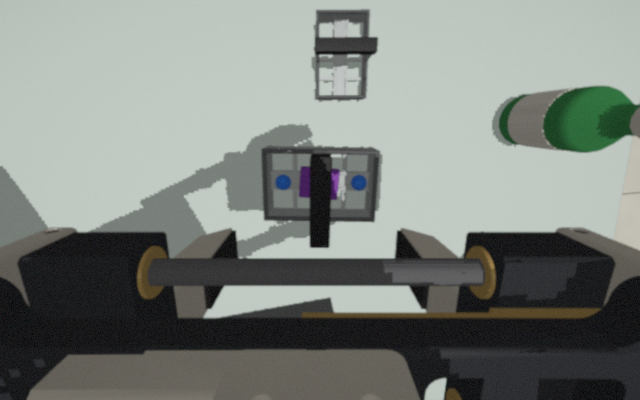

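The bar (col 320) is centred between the fingers and the balls are at (283,182) and (357,183). I descend and grip.

```bash
python3 -m handwheel '0 0 0.2 0 0 0 1; 0 0 0.4 0 0 0 1; 0 0 0.6 0 0 0 1; 0 0 0.75 0 0 0 1; 0 0 0.85 0 0 0 1; 0 0 0.92 0 0 0 1; 0 0 1 0 0 0 1'
python3 -m handwheel '0 0 0.07 0 0 0 1; 0 0 0.14 0 0 0 1; 0 0 0.14 0 0 0 1; 0 0 0.14 0 0 0 0.2; 0 0 0.14 0 0 0 0; 0 0 0.14 0 0 0 -0.2; 0 0 0.14 0 0 0 -0.3; 0 0 0.14 0 0 0 -0.4'
python3 -m handwheel '0 0 0 0 0 0 -0.5; 0 0 0 0 0 0 -0.6; 0 0 0 0 0 0 -0.7; 0 0 0 0 0 0 -1; 0 0 0 0 0 0 -1; 0 0 0 0 0 0 -1; 0 0 0 0 0 0 -1'
```

```text
time: 4.18
tool_pos: [580.4, 281.3, 100.4]
tcp_rot: [3.14, -0.001, 1.476]
contact_force: [0.6, 0.6, 1.0]
grip_width: 91.7
finger_force: 0.0
time: 4.85
tool_pos: [580.1, 280.8, 86.1]
tcp_rot: [3.141, -0.0, 1.475]
contact_force: [0.4, -0.1, -0.4]
grip_width: 63.0
finger_force: 0.0
time: 5.43
tool_pos: [580.6, 280.8, 86.1]
tcp_rot: [3.14, -0.001, 1.475]
contact_force: [-0.2, 0.4, -3.0]
grip_width: 17.4
finger_force: 30.0
```

```bash
python3 -m handwheel '0 0 -0.02 0 0 0 -1; 0 0 -0.05 0 0 0 -1; 0 0 -0.09 0 0 0 -1; 0 0 -0.14 0 0 0 -1; 0 0 -0.2 0 0 0 -1; 0 0 -0.26 0 0 0 -1; 0 0 -0.32 0 0 0 -1; 0 0 -0.38 0 0 0 -1'
python3 -m handwheel '0 0 -0.06 0 0 0 -1; 0 0 -0.12 0 0 0 -1; 0 0 -0.18 0 0 0 -1; 0 0 -0.23 0 0 0 -1; 0 0 -0.27 0 0 0 -1; 0 0 -0.3 0 0 0 -1; 0 0 -0.32 0 0 0 -1; 0 0 -0.32 0 0 0 -1'
python3 - <<'E'
from h import *
from scipy.spatial.transform import Rotation as Ro
o=bot.get_obs();M=Ro.from_euler("xyz",o["tcp_rot"]).as_matrix()
t=np.array([492,-292,155])-o["tool_pos"]
print(o["tool_pos"],np.degrees(o["tcp_rot"]),(M.T@t).round(1),o["joint_positions"],o["contact_force"])
p=viewer.capture("wrist");save(p,"g.png",(200,100,440,260),3)
for r in viewer.recognise("ball_a",p)+viewer.recognise("clip",p): print(r["score"],r["centre"])
p=viewer.capture("top")
c=[(413.5,170.5),(494.5,178),(490,250),(408,243.5)]
W=to_w(p,c,40);print(W.round(1),W.mean(0))
E
```

```text
time: 6.1
tool_pos: [580.0, 280.8, 124.6]
tcp_rot: [3.141, -0.0, 1.475]
contact_force: [-0.9, -1.0, -4.3]
grip_width: 17.9
finger_force: 29.9
time: 6.77
tool_pos: [580.0, 280.8, 156.1]
tcp_rot: [3.141, -0.0, 1.476]
contact_force: [0.2, -0.4, -4.1]
grip_width: 17.8
finger_force: 30.0
[580.02417196 280.80230191 156.14280335] [ 1.79968416e+02 -1.83434184e-02  8.45415645e+01] [-578.6  -33.1    0.9] [3.31997598e-01 6.17262419e-01 1.26751487e+00 6.61952336e-05
 1.25618101e+00 4.27244894e-01] [ 0.16914706 -0.3667756  -4.05360443]
0.97 [374.6, 210.9]
0.83 [260.6, 213.0]
0.68 [293.1, 211.1]
[[ 596.  -194.3   40. ]
 [ 571.2 -414.7   40. ]
 [ 379.5 -392.    40. ]
 [ 403.8 -172.    40. ]] [ 487.62202819 -293.25945376   40.        ]
```

View pics/g.png

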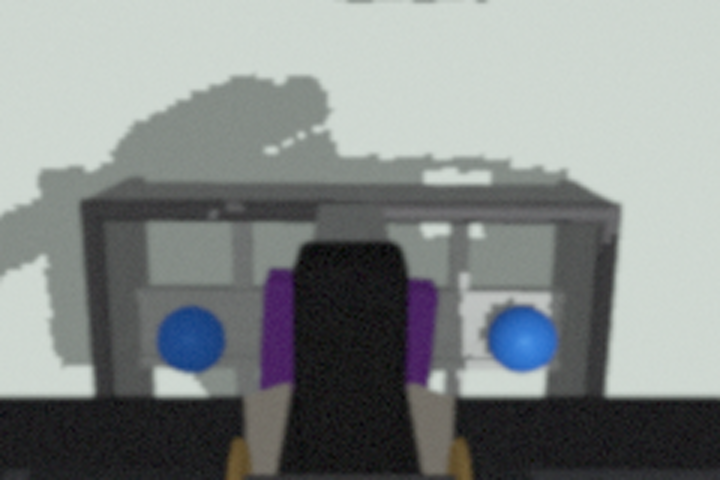

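```bash
python3 -m handwheel '-0.015 -0.001 0 0 0 0 -1; -0.05 -0.003 0 0 0 0 -1; -0.11 -0.007 0 0 0 0 -1; -0.195 -0.012 0 0 0 0 -1; -0.3 -0.018 0 0 0 0 -1; -0.43 -0.026 0 0 0 0 -1; -0.57 -0.034 0 0 0 0 -1; -0.72 -0.043 0 0 0 0 -1'
python3 -m handwheel '-0.15 -0.009 0 0 0 0 -1; -0.3 -0.018 0 0 0 0 -1; -0.45 -0.027 0 0 0 0 -1; -0.6 -0.036 0 0 0 0 -1; -0.75 -0.045 0 0 0 0 -1; -0.9 -0.054 0 0 0 0 -1'
python3 -m handwheel '-0.15 -0.009 0 0 0 0 -1; -0.3 -0.018 0 0 0 0 -1; -0.45 -0.027 0 0 0 0 -1; -0.6 -0.036 0 0 0 0 -1; -0.75 -0.045 0 0 0 0 -1; -0.9 -0.054 0 0 0 0 -1'
python3 -m handwheel '-0.15 -0.009 0 0 0 0 -1; -0.3 -0.018 0 0 0 0 -1; -0.45 -0.027 0 0 0 0 -1; -0.6 -0.036 0 0 0 0 -1; -0.75 -0.045 0 0 0 0 -1; -0.9 -0.054 0 0 0 0 -1'
python3 -m handwheel '-0.15 -0.009 0 0 0 0 -1; -0.3 -0.018 0 0 0 0 -1; -0.45 -0.027 0 0 0 0 -1; -0.6 -0.036 0 0 0 0 -1; -0.75 -0.045 0 0 0 0 -1; -0.9 -0.054 0 0 0 0 -1'
python3 -m handwheel '-0.15 -0.009 0 0 0 0 -1; -0.3 -0.018 0 0 0 0 -1; -0.45 -0.027 0 0 0 0 -1; -0.6 -0.036 0 0 0 0 -1; -0.76 -0.046 0 0 0 0 -1'
python3 -m handwheel '-0.14 -0.009 0 0 0 0 -1; -0.28 -0.018 0 0 0 0 -1; -0.41 -0.026 0 0 0 0 -1; -0.52 -0.032 0 0 0 0 -1; -0.605 -0.036 0 0 0 0 -1; -0.66 -0.04 0 0 0 0 -1; -0.7 -0.042 0 0 0 0 -1; -0.72 -0.043 0 0 0 0 -1'
python3 - <<'E'
from h import *
o=bot.get_obs()
print(o["tool_pos"],np.degrees(o["tcp_rot"]),o["contact_force"])
p=viewer.capture("wrist");save(p,"i.png",(200,100,440,260),3)
for r in viewer.recognise("ball_a",p)+viewer.recognise("clip",p): print(r["score"],r["centre"])
p=viewer.capture("top");save(p,"j.png",(380,150,520,270),5)
for t in("sieve","bamboo_tray","ball_a"): print(t,[(r["score"],r["centre"]) for r in viewer.recognise(t,p)])
E
```

```text
time: 7.63
tool_pos: [568.4, 207.8, 155.8]
tcp_rot: [3.142, 0.0, 1.475]
contact_force: [0.1, -1.2, -3.0]
grip_width: 18.2
finger_force: 30.0
time: 8.13
tool_pos: [554.5, 118.8, 155.8]
tcp_rot: [3.141, -0.0, 1.475]
contact_force: [-0.1, -0.7, -4.0]
grip_width: 17.9
finger_force: 30.0
time: 8.63
tool_pos: [540.5, 29.8, 155.8]
tcp_rot: [3.141, -0.0, 1.475]
contact_force: [-0.7, -0.5, -4.2]
grip_width: 17.5
finger_force: 30.0
time: 9.13
tool_pos: [526.4, -59.2, 155.9]
tcp_rot: [3.141, -0.0, 1.475]
contact_force: [0.4, -0.1, -3.6]
grip_width: 17.8
finger_force: 30.0
time: 9.63
tool_pos: [512.4, -148.2, 155.8]
tcp_rot: [3.141, 0.0, 1.475]
contact_force: [0.1, 0.2, -3.9]
grip_width: 17.5
finger_force: 30.0
time: 10.05
tool_pos: [500.4, -223.3, 155.8]
tcp_rot: [3.141, -0.0, 1.475]
contact_force: [0.2, -0.2, -3.6]
grip_width: 17.7
finger_force: 30.0
time: 10.72
tool_pos: [490.0, -293.6, 155.6]
tcp_rot: [-3.141, -0.0, 1.475]
contact_force: [1.2, 1.0, -3.7]
grip_width: 18.0
finger_force: 29.9
[ 490.01278226 -293.60107362  155.60247252] [-1.79994666e+02 -1.36881404e-02  8.45358704e+01] [ 1.18753757  0.96246306 -3.69784662]
0.69 [260.8, 215.1]
0.67 [373.3, 213.9]
0.9 [293.0, 209.9]
sieve [(0.94, [447.8, 206.6]), (0.82, [186.2, 171.7])]
bamboo_tray [(0.79, [428.4, 203.4])]
ball_a []
```

View pics/j.png

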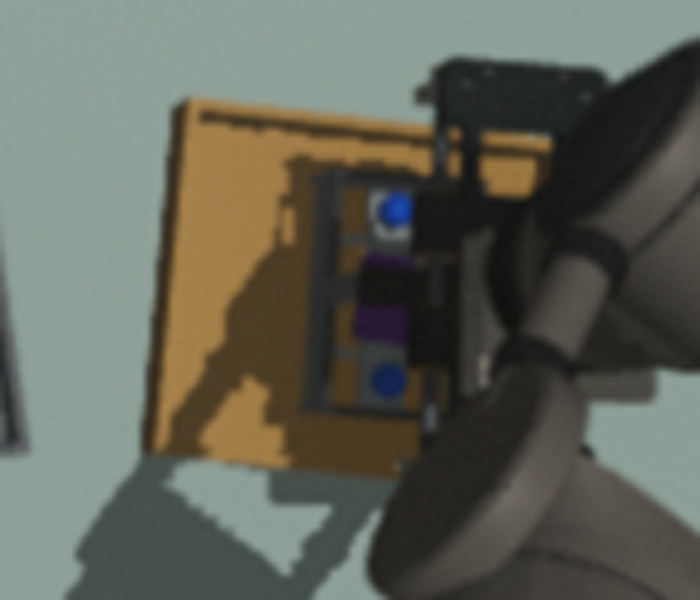

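Sieve is over the middle of the bamboo tray with both balls still in its channel, at crop pixels (395,210) and (388,380). I lower it a little and shake.

```bash
python3 -m handwheel '0 0 0.02 0 0 0 -1; 0 0 0.05 0 0 0 -1; 0 0 0.09 0 0 0 -1; 0 0 0.12 0 0 0 -1; 0 0 0.14 0 0 0 -1; 0 0 0.15 0 0 0 -1; 0 0 0.15 0 0 0 -1'
python3 -m handwheel '0.12 0 0 0 0 0 -1; 0.25 0 0 0 0 0 -1; 0 0 0 0 0 0 -1; -0.25 0 0 0 0 0 -1; 0 0 0 0 0 0 -1; 0.25 0 0 0 0 0 -1; 0 0 0 0 0 0 -1; -0.25 0 0 0 0 0 -1'
python3 -m handwheel '0.25 0 0 0 0 0 -1; 0.5 0 0 0 0 0 -1; 0.25 0 0 0 0 0 -1; 0 0 0 0 0 0 -1; 0.15 0 0 0 0 0 -1; 0.25 0 0 0 0 0 -1; 0.25 0 0 0 0 0 -1; 0.25 0 0 0 0 0 -1'
python3 - <<'E'
from h import *
o=bot.get_obs()
print(o["tool_pos"],np.degrees(o["tcp_rot"]),o["contact_force"])
p=viewer.capture("wrist");a=p["frame"][100:260,200:440,::-1]
for r in viewer.recognise("ball_a",p)+viewer.recognise("clip",p): print(r["score"],r["centre"])
p=viewer.capture("scene");b=p["frame"][100:260,170:410,::-1]
for r in viewer.recognise("ball_a",p): print(r["score"],r["centre"])
cv2.imwrite("pics/k.png",cv2.resize(np.vstack([a,b]),None,fx=1.85,fy=1.85,interpolation=cv2.INTER_CUBIC))
E
```

```text
time: 11.65
tool_pos: [489.9, -293.2, 140.3]
tcp_rot: [-3.141, -0.0, 1.475]
contact_force: [0.2, 0.1, -4.0]
grip_width: 17.7
finger_force: 30.0
time: 12.32
tool_pos: [488.5, -314.8, 141.2]
tcp_rot: [-3.142, -0.001, 1.481]
contact_force: [1.1, -0.5, -3.4]
grip_width: 18.0
finger_force: 30.0
time: 12.98
tool_pos: [490.3, -291.7, 140.9]
tcp_rot: [-3.141, -0.0, 1.478]
contact_force: [1.0, -0.2, -3.5]
grip_width: 17.7
finger_force: 30.0
[ 490.27075621 -291.74297964  140.87545772] [-1.79992762e+02 -1.85210344e-02  8.46546528e+01] [ 1.0285645  -0.18236667 -3.50070068]
0.63 [357.6, 185.8]
0.45 [271.5, 184.5]
0.94 [289.9, 214.4]
```

View pics/k.png

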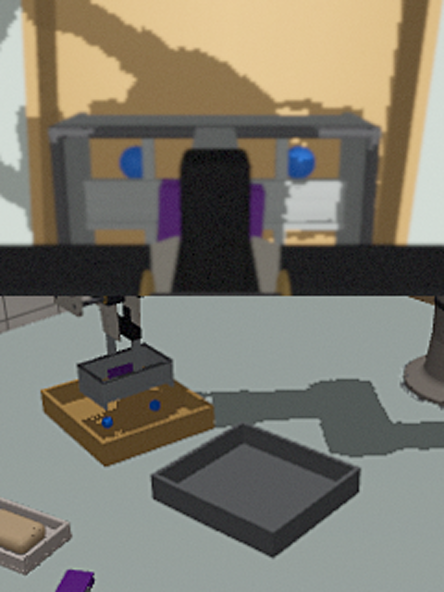

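Both balls are lying in the bamboo tray (crop (108,422) and (155,405)); the sieve holds only the clip and is level. I carry it back along the same path.

```bash
python3 -m handwheel '0 0 -0.02 0 0 0 -1; 0 0 -0.05 0 0 0 -1; 0 0 -0.09 0 0 0 -1; 0 0 -0.12 0 0 0 -1; 0 0 -0.14 0 0 0 -1; 0 0 -0.15 0 0 0 -1; 0 0 -0.15 0 0 0 -1'
python3 -m handwheel '0.015 0.001 0 0 0 0 -1; 0.05 0.003 0 0 0 0 -1; 0.11 0.007 0 0 0 0 -1; 0.195 0.012 0 0 0 0 -1; 0.3 0.018 0 0 0 0 -1; 0.43 0.026 0 0 0 0 -1; 0.57 0.034 0 0 0 0 -1; 0.72 0.043 0 0 0 0 -1'
python3 -m handwheel '0.15 0.009 0 0 0 0 -1; 0.3 0.018 0 0 0 0 -1; 0.45 0.027 0 0 0 0 -1; 0.6 0.036 0 0 0 0 -1; 0.75 0.045 0 0 0 0 -1; 0.9 0.054 0 0 0 0 -1'
python3 -m handwheel '0.15 0.009 0 0 0 0 -1; 0.3 0.018 0 0 0 0 -1; 0.45 0.027 0 0 0 0 -1; 0.6 0.036 0 0 0 0 -1; 0.75 0.045 0 0 0 0 -1; 0.9 0.054 0 0 0 0 -1'
python3 -m handwheel '0.15 0.009 0 0 0 0 -1; 0.3 0.018 0 0 0 0 -1; 0.45 0.027 0 0 0 0 -1; 0.6 0.036 0 0 0 0 -1; 0.75 0.045 0 0 0 0 -1; 0.9 0.054 0 0 0 0 -1'
python3 -m handwheel '0.15 0.009 0 0 0 0 -1; 0.3 0.018 0 0 0 0 -1; 0.45 0.027 0 0 0 0 -1; 0.6 0.036 0 0 0 0 -1; 0.75 0.045 0 0 0 0 -1; 0.9 0.054 0 0 0 0 -1'
python3 -m handwheel '0.15 0.009 0 0 0 0 -1; 0.3 0.018 0 0 0 0 -1; 0.45 0.027 0 0 0 0 -1; 0.6 0.036 0 0 0 0 -1; 0.76 0.046 0 0 0 0 -1'
python3 -m handwheel '0.14 0.009 0 0 0 0 -1; 0.28 0.018 0 0 0 0 -1; 0.41 0.026 0 0 0 0 -1; 0.52 0.032 0 0 0 0 -1; 0.605 0.036 0 0 0 0 -1; 0.66 0.04 0 0 0 0 -1; 0.7 0.042 0 0 0 0 -1; 0.72 0.043 0 0 0 0 -1'
python3 - <<'E'
from h import *
o=bot.get_obs();print(o["time"],o["tool_pos"],np.degrees(o["tcp_rot"]),o["contact_force"])
E
```

```text
time: 13.82
tool_pos: [490.2, -293.4, 156.1]
tcp_rot: [3.141, 0.0, 1.476]
contact_force: [-0.5, 0.1, -3.5]
grip_width: 17.7
finger_force: 30.0
time: 14.48
tool_pos: [501.3, -220.3, 155.7]
tcp_rot: [-3.142, -0.0, 1.476]
contact_force: [0.1, 0.2, -4.1]
grip_width: 17.9
finger_force: 30.0
time: 14.98
tool_pos: [515.1, -130.9, 155.8]
tcp_rot: [3.141, -0.0, 1.476]
contact_force: [0.9, 0.2, -3.6]
grip_width: 17.7
finger_force: 30.0
time: 15.48
tool_pos: [528.8, -41.8, 155.8]
tcp_rot: [3.141, -0.0, 1.476]
contact_force: [-0.6, 0.3, -4.0]
grip_width: 17.7
finger_force: 30.0
time: 15.98
tool_pos: [542.5, 47.2, 155.8]
tcp_rot: [-3.142, -0.0, 1.476]
contact_force: [-0.9, -0.5, -4.3]
grip_width: 17.4
finger_force: 30.0
time: 16.48
tool_pos: [556.2, 136.3, 155.8]
tcp_rot: [-3.141, -0.0, 1.476]
contact_force: [0.7, 0.4, -3.8]
grip_width: 18.0
finger_force: 30.0
time: 16.9
tool_pos: [568.6, 211.0, 155.8]
tcp_rot: [-3.142, -0.0, 1.476]
contact_force: [0.7, 0.0, -3.8]
grip_width: 17.8
finger_force: 30.0
time: 17.57
tool_pos: [579.9, 281.0, 155.6]
tcp_rot: [-3.141, 0.0, 1.476]
contact_force: [0.7, -0.3, -5.3]
grip_width: 17.8
finger_force: 30.0
17.5667 [579.93705517 280.98480521 155.60610936] [-1.79990682e+02  5.79144477e-03  8.45442781e+01] [ 0.73357506 -0.25811562 -5.34461201]
```

```bash
python3 -m handwheel '0 0 0.02 0 0 0 -1; 0 0 0.05 0 0 0 -1; 0 0 0.09 0 0 0 -1; 0 0 0.14 0 0 0 -1; 0 0 0.2 0 0 0 -1; 0 0 0.26 0 0 0 -1; 0 0 0.32 0 0 0 -1; 0 0 0.38 0 0 0 -1'
python3 -m handwheel '0 0 0.06 0 0 0 -1; 0 0 0.12 0 0 0 -1; 0 0 0.18 0 0 0 -1; 0 0 0.22 0 0 0 -1; 0 0 0.25 0 0 0 -1; 0 0 0.27 0 0 0 -1; 0 0 0.285 0 0 0 -1; 0 0 0.295 0 0 0 -1'
python3 -m handwheel '0 0 0.005 0 0 0 -1; 0 0 0.01 0 0 0 -1; 0 0 0.015 0 0 0 -1; 0 0 0.018 0 0 0 -1; 0 0 0.02 0 0 0 -1; 0 0 0.02 0 0 0 -1'
```

```text
time: 18.23
tool_pos: [579.7, 280.6, 116.9]
tcp_rot: [-3.141, 0.0, 1.475]
contact_force: [0.7, -0.3, -4.2]
grip_width: 17.8
finger_force: 30.0
time: 18.9
tool_pos: [580.0, 280.8, 88.3]
tcp_rot: [3.141, -0.0, 1.476]
contact_force: [-0.5, 0.2, -4.0]
grip_width: 17.5
finger_force: 30.0
time: 19.4
tool_pos: [580.0, 280.7, 86.5]
tcp_rot: [3.141, -0.0, 1.475]
contact_force: [-0.8, -0.1, -2.3]
grip_width: 17.3
finger_force: 30.0
```

```bash
python3 -m handwheel '0 0 0.003 0 0 0 -1; 0 0 0.003 0 0 0 -0.6; 0 0 0.003 0 0 0 -0.4; 0 0 0.003 0 0 0 -0.2; 0 0 0.003 0 0 0 0; 0 0 0.003 0 0 0 0.2; 0 0 0.003 0 0 0 0.2; 0 0 0.003 0 0 0 0.2'
python3 -m handwheel '0 0 -0.03 0 0 0 0.2; 0 0 -0.1 0 0 0 0.2; 0 0 -0.25 0 0 0 0.2; 0 0 -0.4 0 0 0 0.2; 0 0 -0.6 0 0 0 0.2; 0 0 -0.8 0 0 0 0.2; 0 0 -1 0 0 0 0.2; 0 0 -1 0 0 0 0.2'
python3 - <<'E'
from h import *
o=bot.get_obs();print(o["time"],o["tool_pos"],o["contact_force"])
p=viewer.capture("wrist")
for r in viewer.recognise("sieve",p)+viewer.recognise("clip",p): print(r["score"],r["centre"],to_w(p,r["centre"],23))
p=viewer.capture("scene")
for r in viewer.recognise("ball_a",p): print(r["score"],r["centre"],to_w(p,r["centre"],15))
save(p,"l.png",(170,110,450,340),2.6)
E
```

```text
time: 20.07
tool_pos: [580.0, 280.8, 86.0]
tcp_rot: [3.141, -0.0, 1.476]
contact_force: [-0.4, 0.6, -0.4]
grip_width: 52.5
finger_force: 0.0
time: 20.73
tool_pos: [581.9, 281.5, 191.5]
tcp_rot: [3.134, -0.004, 1.476]
contact_force: [0.1, 0.0, 1.5]
grip_width: 55.0
finger_force: 0.0
20.7333 [581.93411554 281.49705112 191.47706213] [0.06640695 0.0308736  1.51682734]
0.94 [314.0, 192.5] [[579.68211751 272.21653193  23.        ]]
0.75 [337.4, 49.5] [[617.84469959 418.24902967  23.        ]]
0.61 [299.2, 193.2] [[562.72615676 273.05388678  23.        ]]
```

View pics/l.png

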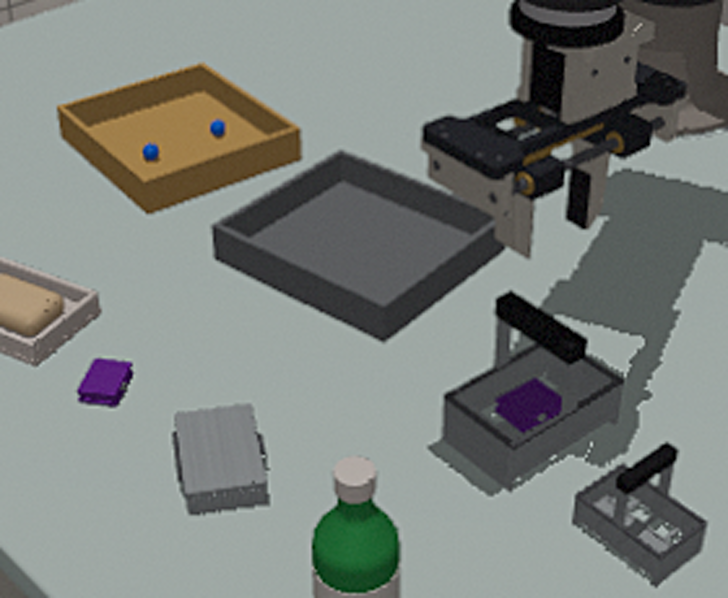

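Both balls rest in the bamboo tray at crop (151,152) and (218,128). The sieve stands where it was at (533,410), with only the clip inside and the gripper clear. I hand the job in.

```bash
python3 -m handwheel '0 0 -0.1 0 0 0 0.2; 0 0 -0.1 0 0 0 0.2; 0 0 -0.1 0 0 0 0.2'; python3 -c "
from plant import bot
print(bot.close_job())"
```

```text
time: 21.23
tool_pos: [580.2, 280.8, 196.4]
tcp_rot: [3.141, -0.0, 1.475]
contact_force: [-0.3, 0.5, 0.1]
grip_width: 55.1
finger_force: 0.0
the job is handed in; nothing more can be done
None
```

Job handed in at about 21 s: both blue balls are in the bamboo tray, and the larger sieve is back where it stood with only the purple clip in it and the gripper clear; the hand-in call returned no verdict.

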